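# Empty ink bottle into the studio's push-to-open bench bin

### The job

Throw the empty clear ink bottle (the one without a cap) away in the bench bin: gently press down the white pad in front of the bin's lid until the latch lets go, and keep clear so that the lid springs fully open by itself, untouched. Put the bottle into the bin and let go of it, then push the lid down until the latch catches and holds it shut by itself; never push the pad or the lid harder than 25 N. Leave the full ink bottle, the jar and the brush pot standing where they are.

Things in the scene. Friction and masses are not known exactly. Their poses are not given: they have to be found in the camera images.
- bin: Grey bench bin, fixed to the bench: 160 mm deep (its x) by 190 mm wide (its y), walls 4 mm, rim 138 mm high. Origin: centre of its underside. Its x points from the latch side (front, nearer the robot) to the hinge side. In front is a black console, 80 mm wide, reaching 165 mm ahead of the origin: on it the white pad and, next to the lid, the latch's guard (158 mm high) and steel hook (180 mm).
- lid (a joint): Angle of the black lid, rad: 0 shut and held by the latch, 1.5 fully open (nearly upright). A damped spring opens it in about 3 s and always pushes it open. Pushed slowly down at lid_front it takes 3 to 9 N, faster more; over the last 8 mm it forces the sprung latch aside. It is caught when pushed down to 0 or just below (1 to 3 mm past shut is sure), and goes solid at -0.04 (5.2 mm past shut).
- press_pad (a point): Centre of the top of the white pad (46 mm along the bin's x, 60 mm along y), 139 mm in front of the bin's origin, 134 mm high, level at rest; it is one arm of a sprung rocker latch. Pressed at its centre it resists with 1.5 to 5 N; the latch lets go 4 to 9 mm below rest, differently every time, and the pad goes solid 0.5 to 1.5 mm below (8 N or more means solid). Let go, it springs back.
- lid_hinge (a point): Middle of the lid's hinge line, fixed to the bin: 80 mm behind the bin's origin along its x, 150 mm above the bench; the line runs along the bin's y. The lid is a plate 196 mm wide and 6 mm thick, its underside through the hinge line, reaching 168 mm from it; a 60 mm wide steel tongue at its middle reaches 172 mm. Skirt 14 mm below. Fully open, its free edge is 322 mm above the bench.
- lid_front (a point): The place to push the lid down: on the lid's top face, in the middle of its width, 130 mm from the hinge line. It swings with the lid and is 156 mm above the bench when shut.
- bin_mouth (a point): Middle of the bin's opening at the height of its rim, above the bin's origin. The opening is 152 x 182 mm.
- empty_mid (a point): The empty bottle to throw away: clear squeeze bottle with a blue residue at its bottom and a bare pointed nozzle, no cap; 36 mm across, 100 mm tall, straight-sided up to 66 mm, about 40 g, upright on the bench at the start. The point is on its axis, 50 mm above its underside; z along its axis.
- ink_mid (a point): A full blue ink bottle with a red cap, 36 mm across, 104 mm tall; the point is on its axis, 52 mm up. Leave it.
- jar_mid (a point): A jar with a yellow lid, 60 mm across, 80 mm tall; the point is on its axis, 40 mm up. Leave it.
- pot_mid (a point): A dark tin of paint brushes with a yellow band, 84 mm across, 110 mm tall, the brushes reaching up to 0.24 m; the point is on its axis, 55 mm up. Leave it.
There are look-alikes about, which are no part of the job. There is more than one size of the part that bears empty_mid; the job needs the largest.

How it is judged (in metres and radians):
On the way, in this order (a step that is already met when the one before it is completed fails the run):
1. the lid has sprung fully open by itself, nothing touching it (value of joint lid above 1.42 rad and contact force between anything else and lid below 0.2 N), for 0.2 s.
2. the empty bottle is in the bin and let go (x of empty_mid in the frame of bin between -0.076 and 0.076 m and y of empty_mid in the frame of bin between -0.091 and 0.091 m and height (world z) of empty_mid below 0.12 m and contact force between each of the arm, the fingers and empty below 0.1 N), for 0.2 s.
At the end, for the whole second after the job is handed in: The bin's lid is shut and held by its latch with nothing touching it (angle between -0.015 and 0.02 rad), and the empty bottle lies or stands inside the bin, its middle below the rim (value of joint lid between -0.015 and 0.02 rad and contact force between each of the arm, the fingers and lid below 0.1 N and x of empty_mid in the frame of bin between -0.076 and 0.076 m and y of empty_mid in the frame of bin between -0.091 and 0.091 m and height (world z) of empty_mid below 0.12 m).
It fails at once if the lid is pushed harder than 25 N (contact force between any of the arm, the fingers and lid above 25 N).
It fails at once if the white pad is pressed harder than 25 N (contact force between any of the arm, the fingers and pad above 25 N).
It fails at once if the robot touches the lid on its way up, before the bottle is in the bin (value of joint lid between 0.05 and 1.42 rad and not (x of empty_mid in the frame of bin between -0.076 and 0.076 m and y of empty_mid in the frame of bin between -0.091 and 0.091 m and height (world z) of empty_mid below 0.12 m) and contact force between any of the arm, the fingers and lid above 0.3 N).
It fails at once if the full ink bottle, the jar or the brush pot is shifted or knocked over (distance of any of ink_mid, jar_mid, pot_mid from where it was at the start of the episode above 0.02 m or angle between any of ink_mid, jar_mid, pot_mid's own z axis and vertical above 0.2 rad).
It also fails if it takes over 72 s, if anything falls off the work surface, if the arm or the gripper's body presses on something with over 40 N, if the wrist force passes 120 N, or if a joint passes its speed limit or range.

### The arm

A 6-joint arm with a two-finger parallel gripper is mounted at the origin on the work surface. World frame = base frame: x ahead of the robot, y to its left, z up, the work surface at z = 0. Lengths are in mm, angles in rad, forces in N, time in s.
With the tool pointing down it reaches from about 350 to 775 mm from the base axis. Payload 7.3 kg.
Tool frame: the origin (TCP) lies at the very end of the fingers, on their centre line; the grasp point (between the pads) lies 19 mm behind it; x points along the fingers, y is the direction in which the jaws open and shut, and the axes are right-handed (so a half turn about x gives the same grasp; the last joint's range is limited). The gripper opens to 92 mm and grips with 3 to 60 N. Pads are 19 mm wide; open, the fingers measure 130 mm over their backs; the gripper's body (75 mm by 190 mm) begins 47 mm behind the grasp point.
Start: joints at [-1.299, 0.342, 1.524, -0, 1.275, -0.146], TCP at [213.043, -479.852, 226.741] pointing down, gripper open.
Joint ranges: [-2.53, 2.53], [-0.77, 2.02], [0.04, 2.7], [-1, 4.14], [0.28, 2.66], [-3.11, 3.11]. Speed limits (rad/s): [2.57, 2.57, 3.14, 3.14, 3.14, 3.14].

### API

Orientations are given as [roll, pitch, yaw] about the fixed x, y, z axes, in that order (R = Rz(yaw) Ry(pitch) Rx(roll)).
In Python, from plant import bot gives the robot as it stands.
- The arm moves only by the tool step_arm, never from a script. Its argument "targets" is a list that holds one entry, the list of rows, each a list of 4 numbers: the shift along the tool's x, y, z in m, then the turn about the tool's x in degrees. A call has exactly 5 rows; each row is the pose to reach, as a shift and turn from the pose measured when the call began, along the tool's axes at that moment; what a row does not reach only later rows make up. A row lasts 1/12 s, in which the tool goes at most 41.7 mm and 7.16 degrees, less where a joint would pass 70% of its speed; a pose out of reach is approached as far as the arm can. A call with a gripper value outside its range is refused whole. "jaw" is the closure, from 0 (fully open) to 1 (shut), set as the call begins (left out, the last holds). The fingers move at their own pace and stop on an object; the grip force is fixed at half the most. Time passes only in rows, so rows that repeat a pose let the fingers close, or fill a call up. It gives the time, the measured TCP pose, the force and the opening at its end, in the units of the state.
- bot.get_obs(): the state, without advancing time (a new reading comes with each control period).
- bot.capture(name): name is "side" or "top" or "wrist"; returns a dict with "color" (480x640x3 uint8, red, green, blue), "depth" (480x640 float32, mm along the optical axis (not along the pixel's ray), 0 where there is no reading), "fov_y" (degrees; the focal length in pixels is half the picture's height over the tangent of half this angle, whatever the lens; pixels are square), "cx", "cy" (the principal point, pixels), "dist_coeffs" ([k1, k2, p1, p2, k3] as OpenCV has them; the pictures are not rectified), "rvec" (rotation vector, rad) and "tvec" (3), from world to camera coordinates, as OpenCV has them. Camera axes: x right, y down, z forward; pixel columns grow to the right and rows downward; lengths in mm; the calibration is good to about 2 mm. A picture is of the moment at which its call begins.
- bot.close_job(): hands the job in, once; it reports no verdict.
The state is a dict: "time": time; "joint_positions": joint angles; "dq": joint speeds; "tau": joint torques, N m; "tool_pos": TCP position; "tcp_rot": TCP orientation; "contact_force": force on the tool from outside, world axes, zero at the start; "moment": the same for the moment, N m; "grip_width": finger opening in mm.
Only numpy, scipy, OpenCV 4.12 (cv2) and the standard library are available. Lean on these libraries where they do the work, as an engineer would, in place of code of your own. Each camera call takes 0.05 s, during which the arm holds its last target. There are 200 camera calls.

## Working session

There is one attempt and no reset: what is moved stays moved. The work goes in short steps, Python scripts to look and compute and a tool call to move; the robot and the scene stay as the last step left them, time stands still between calls to the robot, and variables do not carry over. Pictures are saved under pics/ and viewed, about 8 in all and at most 12, crops included, and the job is handed in when it is done.

Besides the shell and the picture viewer there is one more tool, called after "Call:" by a JSON object that holds its "api" and its "payload", one argument or row to a line. step_arm: Moves the arm, as the interface text tells. Its arguments: {"type":"object","properties":{"targets":{"type":"array","items":{"type":"array","items":{"type":"array","items":{"type":"number"}}}},"jaw":{"type":"number"}},"required":["targets"]}

```bash
mkdir -p pics
cat > h.py <<'E'
import numpy as np, cv2, pickle
from plant import bot
def snap(n,f):
    c=bot.capture(n); pickle.dump(c,open(f'pics/{f}.pkl','wb')); cv2.imwrite(f'pics/{f}.png',c['color'][:,:,::-1]); return c
def K(c):
    f=240/np.tan(np.radians(c['fov_y'])/2); return np.array([[f,0,c['cx']],[0,f,c['cy']],[0,0,1.]])
def px(c,u,v,z=None):
    """world point of a pixel: by depth, or on plane z"""
    p=cv2.undistortPoints(np.array([[[u,v]]],float),K(c),np.array(c['dist_coeffs'],float))[0,0]
    R=cv2.Rodrigues(np.array(c['rvec'],float))[0]; t=np.array(c['tvec'],float).ravel()
    r=R.T@np.array([p[0],p[1],1]); o=-R.T@t
    if z is None: return o+r*c['depth'][int(round(v)),int(round(u))]
    return o+r*(z-o[2])/r[2]
def cloud(c):
    v,u=np.mgrid[:480,:640]; p=cv2.undistortPoints(np.stack([u,v],-1).reshape(-1,1,2).astype(float),K(c),np.array(c['dist_coeffs'],float))[:,0]
    d=c['depth'].reshape(-1,1); R=cv2.Rodrigues(np.array(c['rvec'],float))[0]; t=np.array(c['tvec'],float).ravel()
    w=(np.hstack([p*d,d])-t)@R; w[d[:,0]==0]=np.nan; return w.reshape(480,640,3)
def load(f): return pickle.load(open(f'pics/{f}.pkl','rb'))
E
python3 - <<'E'
from h import *
snap('top','top0'); snap('side','side0'); o=bot.get_obs()
for k,v in o.items(): print(k,np.round(v,3))
E
```

```text
time 0.1
joint_positions [-1.299  0.343  1.525 -0.     1.275 -0.146]
dq [ 0.001  0.001 -0.002  0.001 -0.001  0.   ]
tau [ 2.0000e-03 -4.3200e+01 -2.4469e+01  7.2000e-02  5.3000e-02 -0.0000e+00]
tool_pos [ 212.944 -479.504  226.143]
tcp_rot [-1.697  1.569  1.862]
contact_force [-0.765 -0.147 -0.595]
moment [-0.009 -0.006  0.032]
grip_width 91.933
```

View pics/top0.png

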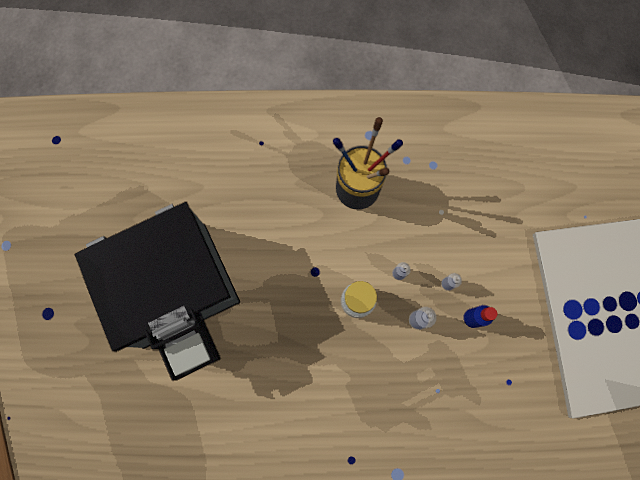

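View pics/side0.png

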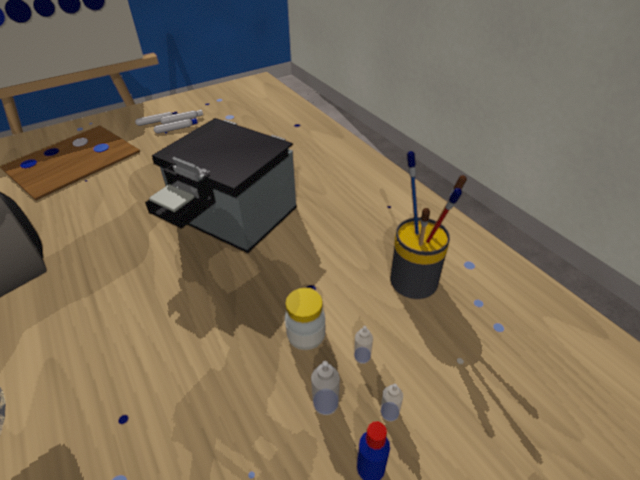

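Three clear, capless bottles show in the top view: (423,318), (403,270) and (453,282). In the side view they are at (325,387), (363,343) and (391,402). The first looks largest. The red-capped ink bottle is at (481,316), the jar at (359,299), the pot at (360,178), the bin at (157,275) and the pad at (190,355). I'll measure and confirm in a crop.

Run:
```python
from h import *
c=load('side0'); s=c['color'][270:480,260:440,::-1]
cv2.imwrite('pics/crop1.png',cv2.resize(s,None,fx=2.8,fy=2.8,interpolation=cv2.INTER_CUBIC))
W=np.vstack([cloud(load(k)).reshape(-1,3) for k in('top0','side0')])
W=W[~np.isnan(W).any(1)]
t=load('top0')
for n,(u,v) in dict(b1=(423,318),b2=(403,270),b3=(453,282),ink=(481,316),jar=(359,299),pot=(360,178)).items():
    p=px(t,u,v); near=W[(np.hypot(*(W[:,:2]-p[:2]).T)<(30 if n[0]=='b' or n=='ink' else 60))&(W[:,2]>8)]
    lo,hi=np.percentile(near,[1,99],axis=0); print(n,p.round(),'lo',lo.round(),'hi',hi.round(),len(near), 'mid',((lo+hi)/2).round())
C=cloud(t)
# lid plane region
m=(abs(C[...,2]-156)<6); m[:, 260:]=False
ys,xs=np.nonzero(m); P=C[m][:,:2].astype(np.float32); print(len(P), C[m][:,2].mean())
r=cv2.minAreaRect(P);print('lid rect',r, cv2.boxPoints(r).round(1).tolist())
for u,v in[(190,355),(172,322),(75,254),(186,203),(237,300),(113,350)]: print((u,v),px(t,u,v).round(1), px(t,u,v,156).round(1))
print('cam o',(-cv2.Rodrigues(np.array(t['rvec'],float))[0].T@np.array(t['tvec'],float).ravel()).round())
```

```text
b1 [ 489. -228.   86.] lo [ 476. -255.   10.] hi [ 509. -219.   99.] 1635 mid [ 492. -237.   55.]
b2 [ 573. -202.   60.] lo [ 565. -217.    9.] hi [ 588. -191.   71.] 697 mid [ 576. -204.   40.]
b3 [ 552. -289.   55.] lo [ 544. -307.    9.] hi [ 568. -281.   71.] 843 mid [ 556. -294.   40.]
ink [ 491. -327.   81.] lo [ 477. -354.   10.] hi [ 510. -318.  105.] 2083 mid [ 493. -336.   57.]
jar [ 522. -124.   78.] lo [ 497. -158.   11.] hi [551. -99.  82.] 3075 mid [ 524. -128.   46.]
pot [ 724. -128.  103.] lo [ 699. -180.   12.] hi [779. -86. 229.] 7501 mid [ 739. -133.  120.]
13882 155.45756148086244
lid rect ((545.8524169921875, 201.34625244140625), (199.61312866210938, 197.2279815673828), 25.458343505859375) [[413.29998779296875, 247.5], [498.1000061035156, 69.4000015258789], [678.4000244140625, 155.1999969482422], [593.5999755859375, 333.29998779296875]]
(190, 355) [430.9 141.  133.8] [430.9 135.7 156. ]
(172, 322) [479.6 163.9 160.1] [479.8 165.  156. ]
(75, 254) [584.6 325.3 157.2] [584.9 325.9 156. ]
(186, 203) [667.  152.8 153.5] [666.3 152.2 156. ]
(237, 300) [527.3  87.6  19.5] [513.  67. 156.]
(113, 350) [437.3 254.6 154.1] [437.3 253.9 156. ]
cam o [430. -53. 951.]
```

View pics/crop1.png

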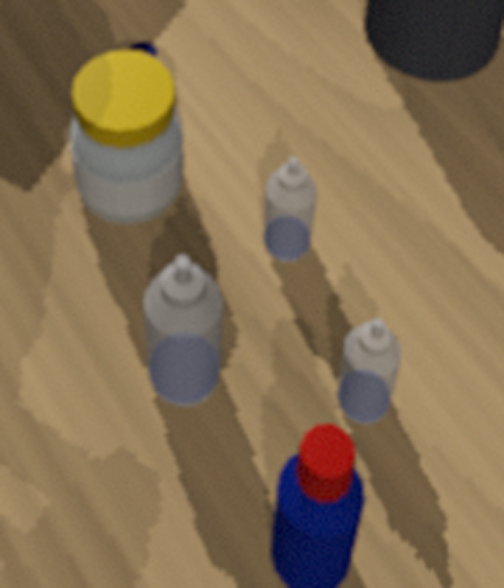

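The crop confirms that the bottle at top (423,318) is the largest, with a clear body, blue residue and a bare nozzle. Its measured height is 100 mm, against about 71 mm for the other two. Next I'll refine the bin pose and bottle axis and make the shift helper.

```bash
cat >> h.py <<'E'
from scipy.spatial.transform import Rotation as Ro
def tool():
    o=bot.get_obs(); return o,np.array(o['tool_pos']),Ro.from_euler('xyz',o['tcp_rot']).as_matrix()
def to(*pts,yaw=None):
    """shifts (m, tool axes) from the present pose to world points; turn (deg) bringing jaw axis to heading yaw (mod 180)"""
    o,p,R=tool()
    for q in pts: print('to',np.round(q,1),'shift',((R.T@(np.array(q)-p))/1000).round(4))
    h=np.degrees(np.arctan2(R[1,1],R[0,1])); print('t',round(o['time'],2),'tcp',p.round(1),'F',np.round(o['contact_force'],1),'jaw heading',h.round(2),'j6',round(o['joint_positions'][5],3))
    if yaw is not None: print('turn', -((yaw-h+90)%180-90))  # tool x is down
E
python3 - <<'E'
from h import *
from scipy.optimize import least_squares
t=load('top0');C=cloud(t)
w=t['color'].astype(int); m=(w.min(2)>130)&(abs(C[...,2]-134)<8); m[:,240:]=0
P=C[m]; r=cv2.minAreaRect(P[:,:2].astype(np.float32)); print('pad',r,np.median(P[:,2]))
# lid edges via contour of black lid plane, dark & z~156
m=((abs(C[...,2]-156)<5)&(w.max(2)<60)).astype(np.uint8); m[:,260:]=0
m=cv2.morphologyEx(m,cv2.MORPH_OPEN,np.ones((9,9)))
P=C[m>0]; r=cv2.minAreaRect(P[:,:2].astype(np.float32)); print('lid',r,cv2.boxPoints(r).round(1).tolist())
W=np.vstack([cloud(load(k)).reshape(-1,3) for k in('top0','side0')])
for n,c,R in(('b1',(492,-237),18),('ink',(493,-336),18),('jar',(524,-128),30)):
    for k in('top0','side0'):
        W=cloud(load(k)).reshape(-1,3); q=W[(np.hypot(*(W[:,:2]-c).T)<R+8)&(W[:,2]>12)&(W[:,2]<64)]
        s=least_squares(lambda x:np.hypot(*(q[:,:2]-x).T)-R,c,loss='soft_l1'); print(n,k,s.x.round(1),len(q),np.sqrt(np.mean(s.fun**2)).round(1))
o,p,R=tool(); print(R.round(3)); to((330,-330,230),(435,-120,230),(380,120,230),yaw=115.4)
E
```

```text
pad ((432.668212890625, 147.41220092773438), (44.725711822509766, 58.398414611816406), 25.24726104736328) 133.52595157829103
lid ((552.457763671875, 203.66989135742188), (169.38795471191406, 195.71151733398438), 25.458309173583984) [[433.8999938964844, 255.60000610351562], [518.0999755859375, 78.9000015258789], [671.0, 151.6999969482422], [586.9000244140625, 328.3999938964844]]
b1 top0 [ 492.6 -236.4] 123 0.7
b1 side0 [ 494.1 -236.8] 530 0.4
ink top0 [ 494.5 -336.5] 187 0.5
ink side0 [ 495.1 -336.3] 503 0.4
jar top0 [ 527.2 -127.6] 226 1.6
jar side0 [ 528. -127.] 952 2.1
[[-0.     0.406 -0.914]
 [ 0.001 -0.914 -0.406]
 [-1.    -0.001 -0.   ]]
to [ 330 -330  230] shift [-0.0037 -0.0891 -0.1677]
to [ 435 -120  230] shift [-0.0035 -0.2385 -0.3488]
to [380 120 230] shift [-0.0032 -0.4801 -0.396 ]
t 0.1 tcp [ 212.9 -479.5  226.1] F [-0.8 -0.1 -0.6] jaw heading -66.06 j6 -0.146
turn -1.459528635245647
```

Bin origin is about (557,206) at yaw 25.4°, and the bottle axis is at (493.3,-236.6). First I'll close the jaws and head for the pad.

Call:
{"api": "step_arm", "payload": {
  "targets": [
    [[0,-0.022,-0.033,-1.46],[0,-0.044,-0.066,-1.46],[0,-0.066,-0.099,-1.46],[0,-0.088,-0.132,-1.46],[0,-0.11,-0.165,-1.46]]
  ],
  "jaw": 1
}}

```text
time: 0.52
tool_pos: [319.5, -310.2, 226.0]
tcp_rot: [-1.657, 1.569, 1.927]
contact_force: [0.4, -0.5, -0.2]
grip_width: 63.1
```

Call:
{"api": "step_arm", "payload": {
  "targets": [
    [[0,-0.022,-0.033,0],[0,-0.044,-0.066,0],[0,-0.066,-0.099,0],[0,-0.088,-0.132,0],[0,-0.11,-0.165,0]]
  ]
}}

```text
time: 0.93
tool_pos: [421.9, -138.2, 226.2]
tcp_rot: [-1.583, 1.569, 2.001]
contact_force: [0.8, -0.1, -0.2]
grip_width: 29.8
```

Run:
```python
from h import *
to((427,144.4,200),(427,144.4,145),yaw=-64.6)
```

```text
to [427.  144.4 200. ] shift [ 0.0267 -0.2531 -0.1256]
to [427.  144.4 145. ] shift [ 0.0817 -0.253  -0.1256]
t 0.93 tcp [ 421.9 -138.2  226.2] F [ 0.8 -0.1 -0.2] jaw heading -64.65 j6 0.637
turn -0.05011472894378244
```

Call:
{"api": "step_arm", "payload": {
  "targets": [
    [[0,-0.036,-0.018,0],[0,-0.072,-0.036,0],[0,-0.108,-0.054,0],[0,-0.144,-0.072,0],[0,-0.18,-0.09,0]]
  ]
}}

```text
time: 1.35
tool_pos: [425.6, 65.0, 226.4]
tcp_rot: [-1.449, 1.568, 2.135]
contact_force: [1.7, 1.2, -0.2]
grip_width: 1.0
```

Call:
{"api": "step_arm", "payload": {
  "targets": [
    [[0,-0.03,-0.015,0],[0,-0.06,-0.028,0],[0.01,-0.073,-0.0356,0],[0.025,-0.073,-0.0356,0],[0.04,-0.073,-0.0356,0]]
  ]
}}

```text
time: 1.77
tool_pos: [426.3, 147.5, 186.1]
tcp_rot: [-1.681, 1.569, 1.905]
contact_force: [0.4, 0.7, -0.2]
grip_width: 0.1
```

Run:
```python
from h import *
to((427,144.4,150),(427,144.4,137),yaw=-64.6)
snap('side','side1'); c=snap('wrist','w1')
s=load('side1')['color'][100:280,110:350,::-1]
cv2.imwrite('pics/crop2.png',cv2.resize(s,None,fx=3,fy=3,interpolation=cv2.INTER_CUBIC))
```

```text
to [427.  144.4 150. ] shift [0.0361 0.0032 0.0007]
to [427.  144.4 137. ] shift [0.0491 0.0032 0.0007]
t 1.77 tcp [426.3 147.5 186.1] F [ 0.4  0.7 -0.2] jaw heading -64.5 j6 1.286
turn 0.1001263089909088
```

View pics/crop2.png

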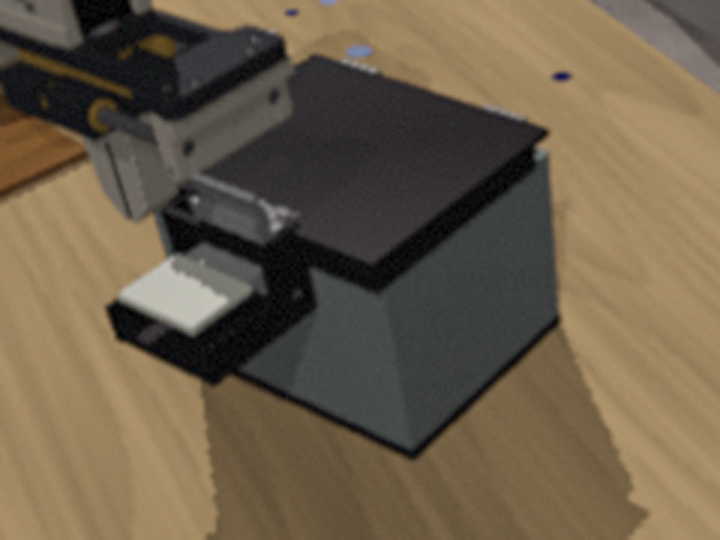

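The fingertips are at crop (140,212) and the pad at (190,290). I'll check by projection that the tip really stands over the pad.

Run:
```python
from h import *
c=load('side1')
for q in((426.3,147.5,186.1),(426.3,147.5,134),(431.4,146.5,134)):
    p=cv2.projectPoints(np.array([q],float),np.array(c['rvec'],float),np.array(c['tvec'],float),K(c),np.array(c['dist_coeffs'],float))[0].ravel(); print(q,p.round(1),((p-[110,100])*3).round())
C=cloud(c)
w=c['color'].astype(int); m=(w.min(2)>120)&(abs(C[...,2]-134)<5); m[:,:100]=0;m[:,250:]=0
P=C[m]; print(cv2.minAreaRect(P[:,:2].astype(np.float32)),len(P))
```

```text
(426.3, 147.5, 186.1) [158.  170.2] [144. 211.]
(426.3, 147.5, 134) [166.2 196.6] [169. 290.]
(431.4, 146.5, 134) [169.4 195.9] [178. 288.]
((434.1741943359375, 145.5076141357422), (47.168357849121094, 61.39567565917969), 25.649166107177734) 456
```

Call:
{"api": "step_arm", "payload": {
  "targets": [
    [[0.015,0.003,-0.001,0],[0.03,0.003,-0.001,0],[0.04,0.003,-0.001,0],[0.046,0.003,-0.001,0],[0.046,0.003,-0.001,0]]
  ]
}}

```text
time: 2.28
tool_pos: [426.2, 143.8, 138.0]
tcp_rot: [-0.544, 1.563, 3.04]
contact_force: [-0.4, 0.6, 0.1]
grip_width: 0.6
```

Call:
{"api": "step_arm", "payload": {
  "targets": [
    [[0.002,0,0,0],[0.004,0,0,0],[0.006,0,0,0],[0.008,0,0,0],[0.009,0,0,0]]
  ]
}}

```text
time: 2.7
tool_pos: [426.2, 143.8, 129.1]
tcp_rot: [-0.544, 1.563, 3.04]
contact_force: [-1.3, -1.0, 1.5]
grip_width: 0.4
```

Call:
{"api": "step_arm", "payload": {
  "targets": [
    [[0.0005,0,0,0],[0.001,0,0,0],[0.0015,0,0,0],[0.002,0,0,0],[0.002,0,0,0]]
  ]
}}

```text
time: 3.12
tool_pos: [426.1, 143.7, 127.8]
tcp_rot: [-0.529, 1.563, 3.055]
contact_force: [-4.1, -2.1, 10.4]
grip_width: 0.2
```

Run:
```python
from h import *
a=cloud(load('top0')); c=snap('top','top2'); C=cloud(c)
for u,v in((120,320),(140,320),(220,285),(200,300)): print(a[v,u].round(1),C[v,u].round(1),c['color'][v,u])
to()
```

```text
[482.3 245.2 157.4] [461.4 126.4 473.4] [100  95  88]
[482.7 214.7 155.3] [461.4 107.2 475. ] [34 33 31]
[536.   93.6 155.8] [538.6  97.3 136.2] [40 40 42]
[513.4 124.  153.5] [528.6 156.3   7.9] [23 25 26]
t 3.17 tcp [426.1 143.7 127.9] F [-4.2 -2.4 10. ] jaw heading -64.63 j6 1.28
```

The lid is open: the top view now sees the bin floor (z 8) at (200,300). I'll retreat up and towards the robot.

Call:
{"api": "step_arm", "payload": {
  "targets": [
    [[-0.02,0,0.005,0],[-0.05,0,0.012,0],[-0.07,0.02,0.012,-7],[-0.075,0.06,0.012,-14],[-0.08,0.1,0.012,-21]]
  ],
  "jaw": 0.2
}}

```text
time: 3.58
tool_pos: [456.5, 55.2, 208.2]
tcp_rot: [-1.032, 1.567, 2.902]
contact_force: [0.6, -0.2, 0.4]
grip_width: 29.4
```

Run:
```python
from h import *
to((470,-100,200),(493.3,-236.6,150),yaw=-15)
C=cloud(snap('top','top3'))
```

```text
to [ 470 -100  200] shift [0.008  0.1186 0.1011]
to [ 493.3 -236.6  150. ] shift [0.0578 0.2313 0.1819]
t 3.58 tcp [456.5  55.2 208.2] F [ 0.6 -0.2  0.4] jaw heading -44.6 j6 0.731
turn -29.604127271922877
```

Call:
{"api": "step_arm", "payload": {
  "targets": [
    [[0,0.029,0.023,-6],[0,0.058,0.046,-12],[0,0.087,0.069,-18],[0,0.116,0.092,-24],[0,0.145,0.115,-29.6]]
  ]
}}

```text
time: 4.05
tool_pos: [484.1, -135.6, 208.9]
tcp_rot: [0.131, 1.568, -1.689]
contact_force: [0.1, -0.5, 0.3]
grip_width: 66.4
```

Run:
```python
from h import *
to((493.3,-236.6,130),(493.3,-236.6,40),yaw=-15)
```

```text
to [ 493.3 -236.6  130. ] shift [0.0791 0.0338 0.0954]
to [ 493.3 -236.6   40. ] shift [0.1691 0.0338 0.0951]
t 4.05 tcp [ 484.1 -135.6  208.9] F [ 0.1 -0.5  0.3] jaw heading -14.26 j6 -0.174
turn 0.7422012471987927
```

Call:
{"api": "step_arm", "payload": {
  "targets": [
    [[0.01,0.011,0.032,0.7],[0.02,0.022,0.063,0.7],[0.035,0.0335,0.0955,0.7],[0.055,0.0335,0.0955,0.7],[0.079,0.0335,0.0955,0.7]]
  ]
}}

```text
time: 4.47
tool_pos: [493.6, -239.1, 129.6]
tcp_rot: [0.734, 1.566, -1.102]
contact_force: [-0.4, -0.4, -0.4]
grip_width: 73.6
```

Run:
```python
from h import *
to((493.3,-236.6,130),(493.3,-236.6,40),yaw=-15)
```

```text
to [ 493.3 -236.6  130. ] shift [-0.0004 -0.0009 -0.0023]
to [ 493.3 -236.6   40. ] shift [ 0.0896 -0.0012 -0.0026]
t 4.47 tcp [ 493.6 -239.1  129.6] F [-0.4 -0.4 -0.4] jaw heading -15.19 j6 -0.323
turn -0.19288345022945919
```

Call:
{"api": "step_arm", "payload": {
  "targets": [
    [[0,-0.001,-0.0025,0],[0.025,-0.001,-0.0025,0],[0.055,-0.001,-0.0025,0],[0.08,-0.001,-0.0025,0],[0.089,-0.001,-0.0025,0]]
  ]
}}

```text
time: 4.88
tool_pos: [492.4, -235.4, 38.4]
tcp_rot: [-0.383, 1.569, -2.218]
contact_force: [-0.3, 0.4, 0.1]
grip_width: 73.4
```

Call:
{"api": "step_arm", "payload": {
  "targets": [
    [[0,0,0,0],[0,0,0,0],[0,0,0,0],[0,0,0,0],[0,0,0,0]]
  ],
  "jaw": 1
}}

```text
time: 5.3
tool_pos: [493.2, -235.8, 39.8]
tcp_rot: [0.562, 1.568, -1.274]
contact_force: [-0.5, 0.1, -0.8]
grip_width: 44.6
```

Call:
{"api": "step_arm", "payload": {
  "targets": [
    [[0,0,0,0],[0,0,0,0],[-0.02,0,0,0],[-0.055,0,0,0],[-0.09,0,0,0]]
  ]
}}

```text
time: 5.72
tool_pos: [492.3, -235.0, 130.1]
tcp_rot: [-0.573, 1.569, -2.409]
contact_force: [1.3, -0.3, -0.2]
grip_width: 35.0
```

Run:
```python
from h import *
to((470,-100,230),(557,206.2,230),yaw=-64.6)
c=snap('side','side2'); snap('top','top4')
a=np.hstack([c['color'],load('top4')['color']])[:,:,::-1]; cv2.imwrite('pics/both.png',cv2.resize(a,(800,300),interpolation=cv2.INTER_AREA))
```

```text
to [ 470 -100  230] shift [-0.1    -0.057  -0.1243]
to [557.  206.2 230. ] shift [-0.1006 -0.0534 -0.4426]
t 5.72 tcp [ 492.3 -235.   130.1] F [ 1.3 -0.3 -0.2] jaw heading -15.2 j6 -0.318
turn 49.39917305929704
```

View pics/both.png

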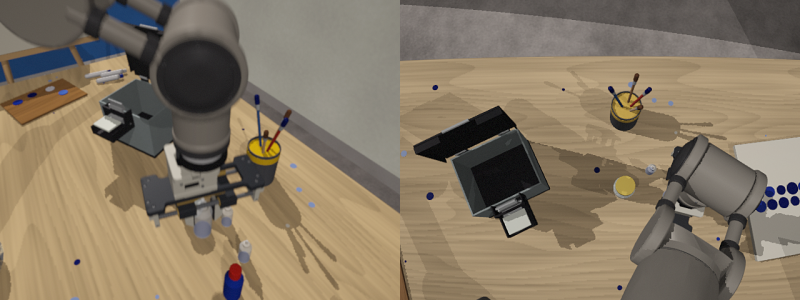

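The bottle is in the fingers (35 mm opening), the lid is fully upright and the neighbours are undisturbed. I'll carry it to the bin.

Call:
{"api": "step_arm", "payload": {
  "targets": [
    [[-0.022,-0.003,-0.03,6],[-0.044,-0.006,-0.06,13],[-0.066,-0.01,-0.09,20],[-0.088,-0.014,-0.12,27],[-0.108,-0.02,-0.15,34]]
  ]
}}

```text
time: 6.23
tool_pos: [514.9, -85.1, 243.3]
tcp_rot: [1.715, 1.557, -0.721]
contact_force: [0.5, -0.3, -0.3]
grip_width: 35.0
```

Run:
```python
from h import *
to((543.5,199.8,235),yaw=-64.6)
C=cloud(load('top4'));
```

```text
to [543.5 199.8 235. ] shift [ 0.0059 -0.1984 -0.2065]
t 6.23 tcp [514.9 -85.1 243.3] F [ 0.5 -0.3 -0.3] jaw heading -49.57 j6 0.559
turn 15.033722912481892
```

Call:
{"api": "step_arm", "payload": {
  "targets": [
    [[0,-0.027,-0.028,4],[0,-0.054,-0.056,8],[0,-0.081,-0.084,12],[0,-0.108,-0.112,15],[0,-0.135,-0.14,15]]
  ]
}}

```text
time: 6.65
tool_pos: [533.5, 110.3, 241.2]
tcp_rot: [1.951, 1.557, -0.75]
contact_force: [1.5, 0.4, 0.3]
grip_width: 35.2
```

Run:
```python
from h import *
to((543.5,199.8,235),yaw=-64.6)
```

```text
to [543.5 199.8 235. ] shift [ 0.0055 -0.0768 -0.0472]
t 6.65 tcp [533.5 110.3 241.2] F [1.5 0.4 0.3] jaw heading -64.74 j6 1.202
turn -0.1431203419851954
```

Call:
{"api": "step_arm", "payload": {
  "targets": [
    [[0,-0.03,-0.018,0],[0,-0.06,-0.036,0],[0,-0.077,-0.047,0],[0.02,-0.077,-0.047,0],[0.05,-0.077,-0.047,0]]
  ]
}}

```text
time: 7.07
tool_pos: [545.1, 201.6, 191.9]
tcp_rot: [2.241, 1.553, -0.457]
contact_force: [-1.2, -1.3, -1.2]
grip_width: 35.0
```

Run:
```python
from h import *
to((543.5,199.8,90),yaw=-64.6)
```

```text
to [543.5 199.8  90. ] shift [ 0.1018 -0.0004  0.0033]
t 7.07 tcp [545.1 201.6 191.9] F [-1.2 -1.3 -1.2] jaw heading -64.58 j6 1.36
turn 0.015266611954558584
```

Call:
{"api": "step_arm", "payload": {
  "targets": [
    [[0.02,0,0.003,0],[0.045,0,0.003,0],[0.07,0,0.003,0],[0.09,0,0.003,0],[0.102,0,0.003,0]]
  ]
}}

```text
time: 7.48
tool_pos: [542.3, 199.1, 86.7]
tcp_rot: [2.044, 1.556, -0.654]
contact_force: [0.1, -1.1, -0.5]
grip_width: 35.2
```

Call:
{"api": "step_arm", "payload": {
  "targets": [
    [[0,0,0,0],[0,0,0,0],[0,0,0,0],[0,0,0,0],[0,0,0,0]]
  ],
  "jaw": 0.3
}}

```text
time: 7.9
tool_pos: [543.0, 199.3, 87.8]
tcp_rot: [2.153, 1.555, -0.545]
contact_force: [-0.6, -0.5, 0.0]
grip_width: 62.4
```

Call:
{"api": "step_arm", "payload": {
  "targets": [
    [[0,0,0,0],[-0.03,0,0,0],[-0.07,0,0,0],[-0.11,0,0,0],[-0.15,0,0,0]]
  ]
}}

```text
time: 8.32
tool_pos: [540.6, 200.5, 240.1]
tcp_rot: [2.173, 1.554, -0.525]
contact_force: [1.4, -0.5, -0.3]
grip_width: 64.4
```

Run:
```python
from h import *
o,p,R=tool();u=np.array([.9033,.4289]);
B=lambda x,z,y=0:(557+x*u[0]-y*u[1],206.2+x*u[1]+y*u[0],z)
to(B(-15,350),B(120,350),yaw=-64.6)
snap('top','top5'); snap('wrist','w5'); snap('side','s5')
a=np.hstack([load(k)['color'] for k in('s5','w5')])[:,:,::-1]; cv2.imwrite('pics/both2.png',cv2.resize(a,(800,300),interpolation=cv2.INTER_AREA))
```

```text
to [543.5 199.8 350. ] shift [-0.1098  0.0034 -0.0033]
to [665.4 257.7 350. ] shift [-0.1086  0.0034 -0.1383]
t 8.32 tcp [540.6 200.5 240.1] F [ 1.4 -0.5 -0.3] jaw heading -64.58 j6 1.358
turn 0.015060830671515646
```

View pics/both2.png

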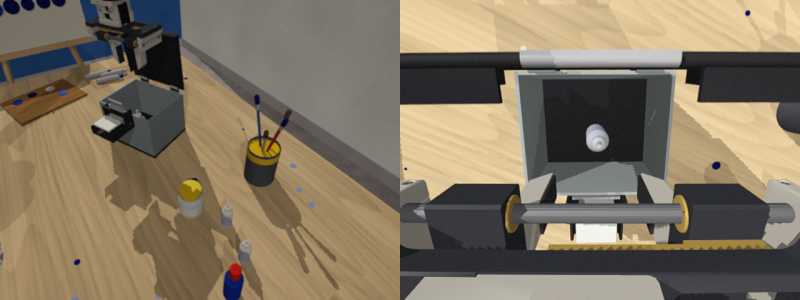

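The bottle stands upright in the bin at wrist-crop (597,138) and the lid is still fully open. Now I'll close the jaws and go up and over to behind the lid.

Call:
{"api": "step_arm", "payload": {
  "targets": [
    [[-0.03,0,0,0],[-0.06,0,0,0],[-0.09,0,0,0],[-0.12,0.003,0,0],[-0.125,0.003,0,0]]
  ],
  "jaw": 1
}}

```text
time: 8.88
tool_pos: [542.1, 199.1, 372.0]
tcp_rot: [2.54, 1.54, -0.158]
contact_force: [0.5, -0.0, 0.5]
grip_width: 35.5
```

Call:
{"api": "step_arm", "payload": {
  "targets": [
    [[0,0,-0.03,0],[0,0,-0.06,0],[0,0,-0.09,0],[0,0,-0.12,0],[0,0,-0.14,0]]
  ]
}}

```text
time: 9.3
tool_pos: [669.9, 260.0, 372.7]
tcp_rot: [2.5, 1.543, -0.197]
contact_force: [0.7, -0.2, -0.1]
grip_width: 2.7
```

```bash
cat >> h.py <<'E'
u=np.array([.9033,.4289])
B=lambda x,z,y=0:(557+x*u[0]-y*u[1],206.2+x*u[1]+y*u[0],z)
def where():
    o,p,R=tool(); d=p[:2]-[557,206.2]; print('bin x,y,z',np.round([d@u,-d[0]*u[1]+d[1]*u[0],p[2]],1))
E
python3 - <<'E'
from h import *
to(B(115,350),B(115,285),yaw=-64.6); where(); print(bot.get_obs()['joint_positions'])
snap('side','s6');s=load('s6')['color'][0:200,60:300,::-1]; cv2.imwrite('pics/s6.png',cv2.resize(s,None,fx=3,fy=3))
# lid plane as seen by side camera, bin frame
C=cloud(load('s5')).reshape(-1,3); d=C[:,:2]-[557,206.2]; x=d@u; y=-d[:,0]*u[1]+d[:,1]*u[0]
for z in(200,240,280,310):
    m=(abs(C[:,2]-z)<5)&(abs(y)<95)&(x>40)&(x<120); print(z,np.percentile(x[m],[5,50,95]).round(1) if m.any() else None,m.sum())
E
```

```text
to [660.9 255.5 350. ] shift [ 0.0225 -0.0002  0.0106]
to [660.9 255.5 285. ] shift [ 0.0875 -0.0013  0.012 ]
t 9.3 tcp [669.9 260.  372.7] F [ 0.7 -0.2 -0.1] jaw heading -64.59 j6 1.392
turn 0.014003754098581567
bin x,y,z [1.251e+02 2.000e-01 3.727e+02]
[ 0.26925557  0.72319195  0.49270404 -0.01315421  1.90096221  1.39189188]
200 [73.6 77.3 78.8] 292
240 [72.3 74.6 76.1] 294
280 [67.2 71.9 73.6] 187
310 [55.1 56.7 70.6] 36
```

View pics/s6.png

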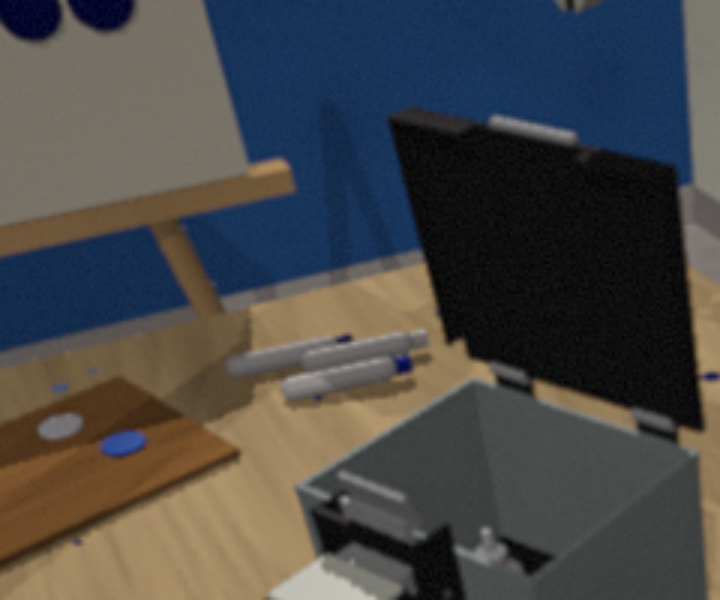

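The lid's underside matches the model (x 77, 75 and 72 at z 200, 240 and 280) and the tool is clear behind it. I'll descend and approach.

Call:
{"api": "step_arm", "payload": {
  "targets": [
    [[0.02,0,0.006,0],[0.045,0,0.012,0],[0.07,-0.001,0.012,0],[0.088,-0.001,0.012,0],[0.09,-0.001,0.012,0]]
  ]
}}

```text
time: 9.77
tool_pos: [660.9, 255.4, 273.4]
tcp_rot: [2.193, 1.553, -0.504]
contact_force: [-0.8, -0.7, -0.4]
grip_width: 0.6
```

Call:
{"api": "step_arm", "payload": {
  "targets": [
    [[0,0,0.005,0],[0,0,0.01,0],[0,0,0.015,0],[0,0,0.019,0],[0,0,0.022,0]]
  ]
}}

```text
time: 10.18
tool_pos: [640.9, 245.8, 274.4]
tcp_rot: [2.259, 1.552, -0.439]
contact_force: [1.2, 0.0, -0.1]
grip_width: 0.3
```

Run:
```python
from h import *
where(); to(B(86.3,280.1),B(73.3,279.1),B(60.5,276.9),yaw=-64.6)
```

```text
bin x,y,z [ 9.280e+01 -2.000e-01  2.744e+02]
to [635.  243.2 280.1] shift [-0.0058 -0.0001  0.0064]
to [623.2 237.6 279.1] shift [-0.0049 -0.0001  0.0194]
to [611.6 232.1 276.9] shift [-0.0029 -0.0001  0.0322]
t 10.18 tcp [640.9 245.8 274.4] F [ 1.2  0.  -0.1] jaw heading -64.57 j6 1.387
turn 0.02739281988226594
```

Call:
{"api": "step_arm", "payload": {
  "targets": [
    [[-0.004,0,0.004,0],[-0.005,0,0.008,0],[-0.005,0,0.012,0],[-0.005,0,0.016,0],[-0.005,0,0.0194,0]]
  ]
}}

```text
time: 10.6
tool_pos: [623.4, 237.5, 279.6]
tcp_rot: [2.318, 1.551, -0.38]
contact_force: [4.1, 1.6, -0.3]
grip_width: 0.4
```

Call:
{"api": "step_arm", "payload": {
  "targets": [
    [[0.0005,0,0.004,0],[0.001,0,0.008,0],[0.0018,0,0.012,0],[0.003,0,0.016,0],[0.004,0,0.02,0]]
  ]
}}

```text
time: 11.02
tool_pos: [605.1, 228.7, 275.3]
tcp_rot: [2.325, 1.55, -0.373]
contact_force: [4.7, 2.0, -0.1]
grip_width: 0.4
```

Run:
```python
from h import *
where(); to(B(48,273.4),B(35.8,268.6),B(24.3,262.6),B(13.4,255.5),yaw=-64.6)
```

```text
bin x,y,z [ 53.1  -0.3 275.3]
to [600.4 226.8 273.4] shift [ 0.0018 -0.0003  0.0051]
to [589.3 221.6 268.6] shift [ 0.0065 -0.0004  0.0174]
to [579.  216.6 262.6] shift [ 0.0123 -0.0005  0.029 ]
to [569.1 211.9 255.5] shift [ 0.0193 -0.0006  0.04  ]
t 11.02 tcp [605.1 228.7 275.3] F [ 4.7  2.  -0.1] jaw heading -64.58 j6 1.376
turn 0.023785359821488328
```

Force is about 5 N. I'll continue along the arc.

Call:
{"api": "step_arm", "payload": {
  "targets": [
    [[0.0015,0,0.004,0],[0.003,0,0.008,0],[0.0045,0,0.012,0],[0.006,0,0.016,0],[0.0075,0,0.0195,0]]
  ]
}}

```text
time: 11.43
tool_pos: [587.3, 220.1, 267.5]
tcp_rot: [2.332, 1.55, -0.366]
contact_force: [4.5, 1.6, 1.0]
grip_width: 0.0
```

Call:
{"api": "step_arm", "payload": {
  "targets": [
    [[0.002,0,0.0035,0],[0.004,0,0.007,0],[0.0065,0,0.0105,0],[0.009,0,0.0145,0],[0.0115,0,0.018,0]]
  ]
}}

```text
time: 11.85
tool_pos: [570.7, 212.1, 256.0]
tcp_rot: [2.33, 1.55, -0.367]
contact_force: [1.4, 1.6, 5.0]
grip_width: 0.3
```

Run:
```python
from h import *
where(); to(B(3.2,247.5),B(-6,238.3),B(-14.4,228.4),B(-21.7,217.6),B(-27.9,206.1),yaw=-64.6)
```

```text
bin x,y,z [ 14.9  -0.5 256. ]
to [559.9 207.6 247.5] shift [ 0.0083 -0.0007  0.0119]
to [551.6 203.6 238.3] shift [ 0.0174 -0.0008  0.0212]
to [544.  200.  228.4] shift [ 0.0271 -0.0009  0.0297]
to [537.4 196.9 217.6] shift [ 0.0378 -0.0011  0.0372]
to [531.8 194.2 206.1] shift [ 0.0492 -0.0013  0.0435]
t 11.85 tcp [570.7 212.1 256. ] F [1.4 1.6 5. ] jaw heading -64.57 j6 1.365
turn 0.02563906431593921
```

Call:
{"api": "step_arm", "payload": {
  "targets": [
    [[0.0028,0,0.004,0],[0.0055,0,0.008,0],[0.0085,0,0.012,0],[0.012,0,0.016,0],[0.0155,0,0.0195,0]]
  ]
}}

```text
time: 12.27
tool_pos: [553.2, 203.7, 239.7]
tcp_rot: [2.351, 1.55, -0.347]
contact_force: [4.7, 3.5, 2.0]
grip_width: 0.3
```

Call:
{"api": "step_arm", "payload": {
  "targets": [
    [[0.004,0,0.0035,0],[0.008,0,0.007,0],[0.012,0,0.0105,0],[0.016,0,0.0135,0],[0.0195,0,0.016,0]]
  ]
}}

```text
time: 12.68
tool_pos: [538.9, 196.7, 219.5]
tcp_rot: [2.369, 1.55, -0.329]
contact_force: [4.2, 1.9, 2.0]
grip_width: 0.1
```

Run:
```python
from h import *
where(); to(B(-21.7,217.6),B(-27.9,206.1),B(-32.9,194.1),B(-36.7,181.7),B(-39.3,168.9),yaw=-64.6)
```

```text
bin x,y,z [-20.5  -0.8 219.5]
to [537.4 196.9 217.6] shift [ 0.0018 -0.0009  0.0013]
to [531.8 194.2 206.1] shift [ 0.0133 -0.001   0.0076]
to [527.3 192.1 194.1] shift [ 0.0252 -0.0012  0.0128]
to [523.8 190.5 181.7] shift [ 0.0375 -0.0014  0.0168]
to [521.5 189.3 168.9] shift [ 0.0503 -0.0016  0.0196]
t 12.68 tcp [538.9 196.7 219.5] F [4.2 1.9 2. ] jaw heading -64.57 j6 1.352
turn 0.029381805199278688
```

Call:
{"api": "step_arm", "payload": {
  "targets": [
    [[0.004,0,0.0025,0],[0.008,0,0.005,0],[0.012,0,0.007,0],[0.016,0,0.0088,0],[0.02,-0.001,0.0105,0]]
  ]
}}

```text
time: 13.1
tool_pos: [529.3, 192.4, 199.0]
tcp_rot: [2.336, 1.55, -0.361]
contact_force: [5.0, -1.2, 3.6]
grip_width: 0.4
```

Call:
{"api": "step_arm", "payload": {
  "targets": [
    [[0.004,0,0.0015,0],[0.008,0,0.003,0],[0.012,0,0.0045,0],[0.016,0,0.006,0],[0.019,0,0.007,0]]
  ]
}}

```text
time: 13.52
tool_pos: [523.1, 189.2, 179.4]
tcp_rot: [2.33, 1.55, -0.368]
contact_force: [3.7, 2.6, 4.2]
grip_width: 0.6
```

Run:
```python
from h import *
where(); to(B(-39.3,168.9),B(-40.5,161),B(-40.5,156),B(-40.5,153.5),yaw=-64.6)
```

```text
bin x,y,z [-37.9  -0.8 179.4]
to [521.5 189.3 168.9] shift [ 0.0105 -0.001   0.0016]
to [520.4 188.8 161. ] shift [ 0.0184 -0.0011  0.0029]
to [520.4 188.8 156. ] shift [ 0.0234 -0.0012  0.003 ]
to [520.4 188.8 153.5] shift [ 0.0259 -0.0012  0.003 ]
t 13.52 tcp [523.1 189.2 179.4] F [3.7 2.6 4.2] jaw heading -64.57 j6 1.348
turn 0.026543622022316526
```

Call:
{"api": "step_arm", "payload": {
  "targets": [
    [[0.003,0,0.0005,0],[0.006,0,0.001,0],[0.009,0,0.0015,0],[0.012,0,0.002,0],[0.014,0,0.0023,0]]
  ]
}}

```text
time: 13.93
tool_pos: [521.1, 188.1, 165.1]
tcp_rot: [2.325, 1.55, -0.373]
contact_force: [2.3, 1.4, 5.4]
grip_width: 0.4
```

Call:
{"api": "step_arm", "payload": {
  "targets": [
    [[0.0015,0,0,0],[0.003,0,0,0],[0.0045,0,0,0],[0.006,0,0,0],[0.006,0,0,0]]
  ]
}}

```text
time: 14.35
tool_pos: [520.5, 187.9, 158.7]
tcp_rot: [2.272, 1.552, -0.426]
contact_force: [0.9, 0.9, 2.7]
grip_width: 0.7
```

Call:
{"api": "step_arm", "payload": {
  "targets": [
    [[0.0008,0,0,0],[0.0016,0,0,0],[0.0024,0,0,0],[0.003,0,0,0],[0.003,0,0,0]]
  ]
}}

```text
time: 14.77
tool_pos: [520.4, 187.9, 155.4]
tcp_rot: [2.253, 1.552, -0.445]
contact_force: [1.4, 0.3, 4.0]
grip_width: 0.0
```

Call:
{"api": "step_arm", "payload": {
  "targets": [
    [[0.0004,0,0,0],[0.0008,0,0,0],[0.0012,0,0,0],[0.0015,0,0,0],[0.0015,0,0,0]]
  ]
}}

```text
time: 15.18
tool_pos: [520.4, 187.8, 153.8]
tcp_rot: [2.247, 1.552, -0.451]
contact_force: [1.1, 1.0, 4.1]
grip_width: 0.4
```

Call:
{"api": "step_arm", "payload": {
  "targets": [
    [[0.0004,0,0,0],[0.0008,0,0,0],[0.001,0,0,0],[0.001,0,0,0],[0.001,0,0,0]]
  ]
}}

```text
time: 15.6
tool_pos: [520.3, 187.8, 152.8]
tcp_rot: [2.243, 1.552, -0.455]
contact_force: [1.2, 0.6, 3.7]
grip_width: 0.6
```

Run:
```python
from h import *
where(); to(); snap('side','s7'); cv2.imwrite('pics/s7.png',cv2.resize(load('s7')['color'][80:280,100:340,::-1],None,fx=3,fy=3,interpolation=cv2.INTER_CUBIC))
```

```text
bin x,y,z [-41.   -0.9 152.8]
t 15.6 tcp [520.3 187.8 152.8] F [1.2 0.6 3.7] jaw heading -64.57 j6 1.347
```

View pics/s7.png

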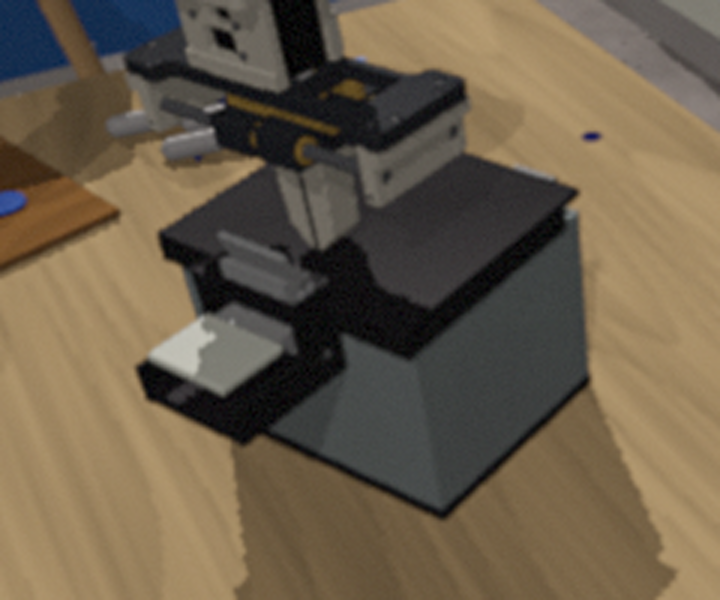

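The lid looks level under the hook. I'll press 1 mm more, then ease up slowly, watching whether the force vanishes.

Call:
{"api": "step_arm", "payload": {
  "targets": [
    [[0.0004,0,0,0],[0.0008,0,0,0],[0.001,0,0,0],[0.001,0,0,0],[0.001,0,0,0]]
  ]
}}

```text
time: 16.07
tool_pos: [520.3, 187.8, 151.8]
tcp_rot: [2.237, 1.552, -0.46]
contact_force: [1.1, 0.8, 4.6]
grip_width: 0.6
```

Call:
{"api": "step_arm", "payload": {
  "targets": [
    [[-0.001,0,0,0],[-0.002,0,0,0],[-0.004,0,0,0],[-0.006,0,0,0],[-0.008,0,0,0]]
  ]
}}

```text
time: 16.48
tool_pos: [519.2, 187.5, 159.2]
tcp_rot: [2.125, 1.554, -0.572]
contact_force: [-0.4, -0.1, -0.2]
grip_width: 0.5
```

Call:
{"api": "step_arm", "payload": {
  "targets": [
    [[-0.01,0,0,0],[-0.03,0,0,0],[-0.06,0,0,0],[-0.09,0,0,0],[-0.1,0,0,0]]
  ]
}}

```text
time: 16.9
tool_pos: [518.9, 188.7, 264.0]
tcp_rot: [2.318, 1.55, -0.38]
contact_force: [0.5, -0.8, -0.3]
grip_width: 0.2
```

Run:
```python
from h import *
where(); to(); 
for k in('side','top'):
    C=cloud(snap(k,k+'8')).reshape(-1,3); d=C[:,:2]-[557,206.2]; x=d@u; y=-d[:,0]*u[1]+d[:,1]*u[0]
    for a in(-70,-40,-10,20,50):
        m=(abs(x-a)<10)&(abs(y)<90)&(C[:,2]<215)&(C[:,2]>100); print(k,a,m.sum(),np.median(C[m,2]).round(1) if m.any() else None)
cv2.imwrite('pics/s8.png',load('side8')['color'][:,:,::-1])
```

```text
bin x,y,z [-41.9   0.5 264. ]
t 16.9 tcp [518.9 188.7 264. ] F [ 0.5 -0.8 -0.3] jaw heading -64.56 j6 1.346
side -70 817 154.5
side -40 611 154.9
side -10 574 154.9
side 20 531 154.9
side 50 496 154.9
top -70 1536 155.5
top -40 1240 155.6
top -10 268 155.4
top 20 470 155.4
top 50 259 155.3
```

View pics/s8.png

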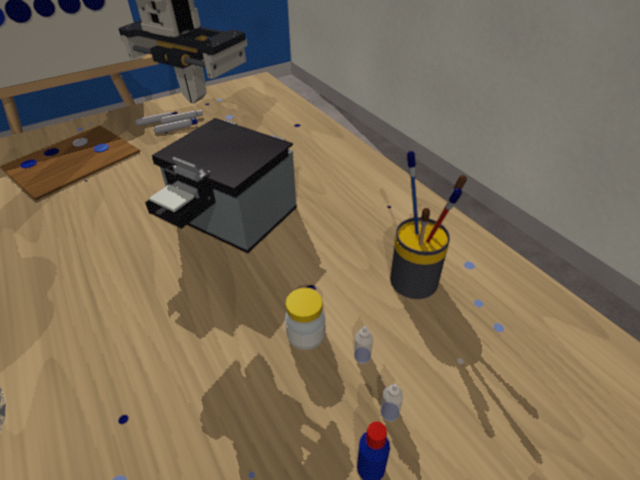

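The lid is shut and flat (155 mm everywhere) with the arm clear. The ink bottle (372,452), jar (305,318) and pot (418,258) haven't moved. Handing in.

Run:
```python
from h import *
print(bot.close_job())
```

```text
the job is handed in; nothing more can be done
None
```

I threw the empty bottle away and handed the job in at about 17 s of arm time. No verdict was reported.

- **Lid opening:** I pressed the pad about 6 mm down, and the highest reading was 10.4 N. The lid then sprang open on its own, with the arm backed off.
- **Bottle:** I gripped the largest capless bottle and released it inside the bin. The wrist camera showed it standing upright there.
- **Lid closing:** I pushed the lid shut from behind along its arc. Readings taken at the end of each move stayed at about 6 N or less. I went 3 to 4 mm past shut, a little beyond the 1 to 3 mm suggested.
- **Last checks:** With the arm about 100 mm above it, the lid stayed flat at about 155 mm (shut is 156 mm), so the latch holds. The ink bottle, jar and brush pot look unmoved in the final side picture, judged by eye. With the lid shut, I couldn't check the bottle again.

No check failed or disagreed.

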